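# Clip the measuring scoop to its eye

## Task

Clip the measuring scoop onto the steel eye on the bench so that it cannot go missing: take it by its black grip and press the snap hook's sprung gate against one leg of the eye until the leg is fully home inside the hook and the gate has snapped shut. Then tug it gently back, with a pull of about 5 to 8 N, so that the leg bears on the shut gate and proves it holds, and let go, leaving the scoop lying flat on the bench, clipped on. Push and pull gently, never with more than about 12 N on the eye, and leave the icing nozzles and the pastry cutter where they are.

Things in the scene. Friction and masses are not known exactly. Their poses are not given: they have to be found in the camera images.
- scoop: Loose measuring scoop, 195 mm long, 0.15 kg, lying flat. Origin: centre of the underside of its black grip; x runs along the scoop towards the hook, z up. Behind the grip, centred at x = -70 mm, a steel cup 54 mm wide, 26 mm high. Ahead of it a flat rectangular steel snap hook of 8 mm round bar, mid-plane at z = 12 mm, its mouth at the far end (x = 94 mm) closed by a sprung gate.
- grip (a point): Grasp point in the scoop's black plastic grip, 22 mm above its underside, over the scoop's origin. The grip is an upright block 44 mm (x) by 18 mm (y) by 34 mm high, standing on the bench; take it from above, across y.
- hook_back (a point): Middle of the inner face of the hook's back bar, at (52, 0, 12) mm in the scoop's frame. Two side arms run along x from the back bar to the mouth, centred at y = -20 and +20 mm; the free space between them is 32 mm wide. A leg pushed fully in bears on this face, its centre at x = 56 mm.
- nose (a point): Nose of the hook: rounded end (radius 4 mm) of the y = +20 arm, at (94, 17.5, 12) mm in the scoop's frame. The gate's free end rests by it. Do not push the nose onto the leg: it is rigid.
- gate_mid (a point): Point on the shut gate's line in the middle of the mouth, fixed to the scoop at (94, 0, 12) mm. The gate, a dark 8 mm round bar along y, is hinged at y = -20 mm (dark pin) and ends at y = +14 mm. Shut, with a leg drawn against it from inside, the leg's centre stands at x = 86 mm.
- gate (a joint): Angle of the gate: 0 shut, up to 1.25 rad as its free end is pressed in towards the grip; it opens inward only, a spring shuts it. A leg pressed on it needs about 2 to 4 N and must meet its nose half (scoop y 0 to +7 mm, best +4). 25 to 30 mm in, the leg slips past its free end, after a sideways push of up to 8 N, and it snaps shut; 38 mm in the leg meets the rigid back bar.
- eye: Fixed eye: upright U-shaped staple of 8 mm dark steel bar, two legs 50 mm apart, top 50 mm above the bench, clamped in two slots of a plate 42 (x) by 100 (y) by 4 mm. Origin: centre of the plate's underside; x is square to the staple. The clamped setting differs: the rigid staple stands anywhere within 9 mm either way along x of the plate's middle, and this is not measured: feel for it.
- slot_a (a point): Middle of the plate's slot at y = +25 mm in the eye's frame, 12 mm above the bench. The leg stands within 9 mm of it along the eye's x, exact in y. Push the hook on along x, from either face, onto either leg, the scoop level, on or just above the bench: it clears the plate by 4 mm.
- slot_b (a point): Middle of the plate's slot at y = -25 mm in the eye's frame, 12 mm above the bench; the other leg stands within 9 mm of it along the eye's x.
- nozzle_a: Bystander: loose steel icing nozzle, cone 34 mm wide and 46 mm high, origin under its base. Leave alone.
- nozzle_b: Bystander: loose steel icing nozzle, cone 28 mm wide and 46 mm high, origin under its base. Leave alone.
- cutter: Bystander: loose steel pastry cutter, ring 68 mm wide and 35 mm high, origin under its centre. Leave alone.

How it is judged:
By the outcome, as a careful person would: the job done as asked, in the order asked, and still so for the second after the job is handed in, with the robot touching nothing.
It also fails if it takes over 58 s, if anything falls off the work surface, if the arm or the gripper's body presses on something with over 40 N, if the wrist force passes 120 N, or if a joint passes its speed limit or range.

## Robot

A 6-joint arm with a two-finger parallel gripper is mounted at the origin on the work surface. World frame = base frame: x ahead of the robot, y to its left, z up, the work surface at z = 0. Lengths are in mm, angles in rad, forces in N, time in s.
With the tool pointing down it reaches from about 350 to 775 mm from the base axis. Payload 7.3 kg.
Tool frame: the origin (TCP) lies midway between the tips of the shut fingers; the grasp point (between the pads) lies 19 mm behind it; x points along the fingers, y is the direction in which the jaws open and shut, and the axes are right-handed (so a half turn about x gives the same grasp; the last joint's range is limited). The gripper opens to 92 mm and grips with 3 to 60 N. Pads are 19 mm wide; open, the fingers measure 130 mm over their backs; the gripper's body (75 mm by 190 mm) begins 47 mm behind the grasp point.
Start: joints at [-1.383, 0.342, 1.524, -0, 1.275, -0.146], TCP at [172.031, -496.034, 226.741] pointing down, gripper open.
Joint ranges: [-2.53, 2.53], [-0.77, 2.02], [0.04, 2.7], [-1, 4.14], [0.28, 2.66], [-3.11, 3.11]. Speed limits (rad/s): [2.57, 2.57, 3.14, 3.14, 3.14, 3.14].

## Interface

Orientations are given as a 3x3 rotation matrix whose columns are the frame's x, y, z axes.
In Python, from station import env gives the robot as it stands. Calls block until the motion is done:
- env.goto(position, orientation): joint-space move of the TCP to a pose.
- env.servo_line(position, frame=None, rate=150, max_force=None): straight line of the TCP; frame=None keeps the orientation; rate is the mean speed in mm/s. With max_force (N) it stops when the force on the tool has changed by that much, and returns True; else False.
- env.set_joints(angles): joint-space move.
- env.set_gripper(opening): finger opening in mm; the grip force is fixed at half the most; returns when the fingers have stopped.
- env.dwell(seconds).
- env.inverse_kinematics(position, orientation): joint angles nearest the present ones, or None.
- env.capture(name): name is "scene" or "side" or "wrist"; returns a dict with "image" (384x512x3 uint8, blue, green, red), "vfov" (degrees; the focal length in pixels is half the picture's height over the tangent of half this angle, whatever the lens; pixels are square), "cx", "cy" (the principal point, pixels), "rvec" (rotation vector, rad) and "tvec" (3), from world to camera coordinates, as OpenCV has them. Camera axes: x right, y down, z forward; pixel columns grow to the right and rows downward; lengths in mm; the calibration is good to about 2 mm. A picture is of the moment at which its call begins. There is no depth.
A pose or a line that the arm cannot do raises env.IKError and nothing moves.
- env.job_done(): hands the job in, once; it reports no verdict.
Readings, each from a call of its own:
- env.get_time_s(): time.
- env.get_q(): joint angles.
- env.get_dq(): joint speeds.
- env.get_joint_torque(): joint torques, N m.
- env.get_tool_pos(): TCP position.
- env.get_ee_rot(): TCP orientation.
- env.get_contact_force(): force on the tool from outside, world axes, zero at the start.
- env.get_ft_torque(): the same for the moment, N m.
- env.get_opening(): finger opening in mm.
Only numpy, scipy, OpenCV 4.12 (cv2) and the standard library are available. Lean on these libraries where they do the work, as an engineer would, in place of code of your own. Each camera call takes 0.05 s, during which the arm holds its last target. There are 200 camera calls.

## Working session

There is one attempt and no reset: what is moved stays moved. The work goes in short steps, each a Python script; the robot and the scene stay as the last script left them, time stands still between calls to the robot, and variables do not carry over. Pictures are saved under pics/ and viewed, about 8 in all and at most 12, crops included, and the job is handed in when it is done.

```bash
ls; mkdir -p pics; cat > h.py <<'E'
import numpy as np, cv2
from station import env
def cam(c):
    h=c["image"].shape[0]; f=h/2/np.tan(np.radians(c["vfov"])/2)
    K=np.array([[f,0,c["cx"]],[0,f,c["cy"]],[0,0,1.]]); R=cv2.Rodrigues(np.array(c["rvec"],float))[0]
    return K,R,np.array(c["tvec"],float).ravel()
def ray(c,px,z):
    K,R,t=cam(c); o=-R.T@t; px=np.atleast_2d(px).astype(float)
    d=(R.T@np.linalg.inv(K)@np.c_[px,np.ones(len(px))].T).T
    return o+d*((z-o[2])/d[:,2])[:,None]
def proj(c,P):
    K,R,t=cam(c); q=(K@(R@np.atleast_2d(P).astype(float).T+t[:,None])).T; return q[:,:2]/q[:,2:]
E
python3 - <<'E'
from h import *
import pickle
d={}
for n in("scene","side","wrist"):
    c=env.capture(n); d[n]=c; K,R,t=cam(c); print(n,-R.T@t,K[0,0],c["cx"],c["cy"])
pickle.dump(d,open("c0.pkl","wb"))
cv2.imwrite("pics/a.png",cv2.resize(d["scene"]["image"],(800,600),interpolation=cv2.INTER_CUBIC))
cv2.imwrite("pics/b.png",cv2.resize(d["side"]["image"],(800,600),interpolation=cv2.INTER_CUBIC))
print(env.get_time_s(), env.get_ee_rot(), env.get_opening())
E
```

```text
pics
scene [1366.18694564  115.53499328  842.78729521] 408.10833409634347 254.76476368251468 195.85728157301583
side [395.53501904 511.56120301 548.32283713] 364.27811027369904 256.95439537833175 196.92841334534967
wrist [ 235.6194688  -473.4187138   384.05237717] 266.5030366714517 259.5845165974266 191.53476326780535
0.15 [[-2.13724722e-04  3.27656536e-01 -9.44796882e-01]
 [ 1.15652661e-03 -9.44796191e-01 -3.27656558e-01]
 [-9.99999308e-01 -1.16271104e-03 -1.77017199e-04]] 91.82506018882818
```

View pics/a.png

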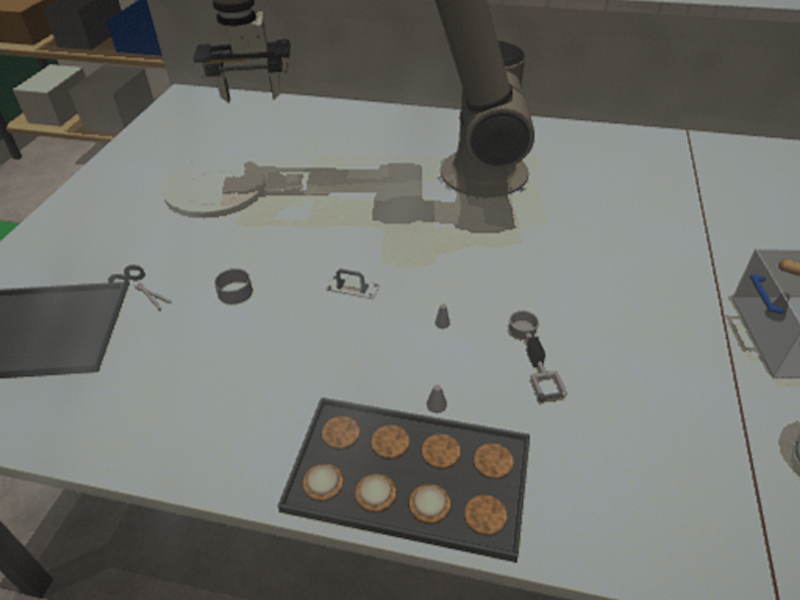

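View pics/b.png

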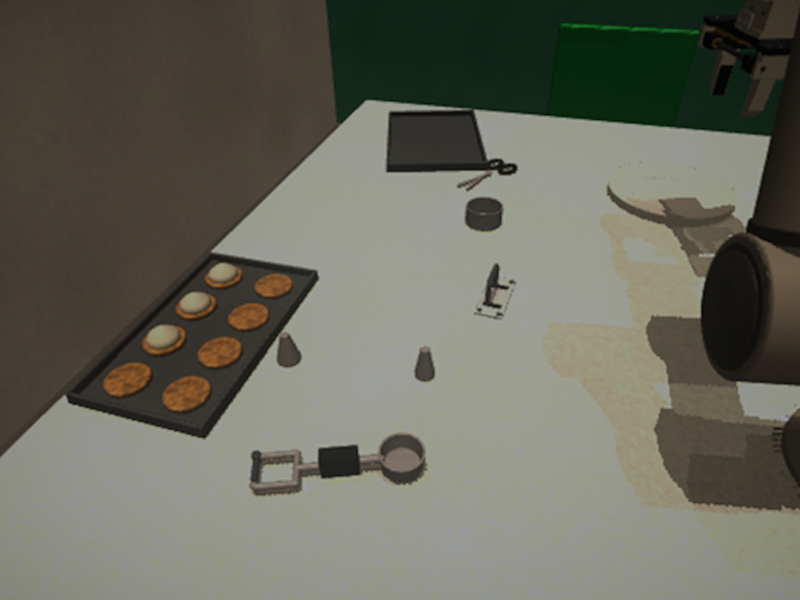

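Scene view: the scoop's cup is at (523,322), grip (536,350) and hook (548,386); the eye is at (353,284), the nozzles at (443,315) and (437,397), the cutter at (233,285). Side view: the cup is at (402,457), grip (339,460), hook (276,472) with the dark gate at the left and its hinge pin seemingly at (256,456). The eye is at (496,295).

```bash
python3 - <<'E'
from h import *
import pickle
d=pickle.load(open("c0.pkl","rb")); s=.64
pts={"cup":((523,315),(402,440),26),"gripmid":((536,350),(339,460),17),"hook":((548,386),(276,472),12),"noz_a":((443,325),(424,375),4),"noz_b":((437,405),(289,360),4),"cutter":((233,285),(484,214),17),"plate":((353,286),(496,298),4),"eyetop":((352,272),(493,268),50)}
for k,(a,b,z) in pts.items(): print(k,ray(d["scene"],np.array(a)*s,z)[0].round(),ray(d["side"],np.array(b)*s,z)[0].round())
# crops
a=d["side"]["image"][270:330,140:290]; b=d["side"]["image"][160:215,290:345]; e=d["scene"]["image"][165:195,200:250]
f=d["scene"]["image"][190:265,310:375]
def fit(i,w,h): return cv2.resize(i,(w,h),interpolation=cv2.INTER_CUBIC)
m=np.zeros((600,800,3),np.uint8); m[:240,:600]=fit(a,600,240); m[250:580,:330]=fit(b,330,330); m[250:418,340:620]=fit(e,280,168); m[420:600,340:496]=fit(f,156,180)
m=np.clip(m*1.5,0,255).astype(np.uint8)
cv2.imwrite("pics/c.png",m)
E
```

```text
cup [510. 138.  26.] [524. 124.  26.]
gripmid [584. 167.  17.] [586. 164.  17.]
hook [656. 193.  12.] [649. 196.  12.]
noz_a [544.  -3.   4.] [533.  -2.   4.]
noz_b [728.  19.   4.] [719.  22.   4.]
cutter [ 534. -422.   17.] [ 534. -421.   17.]
plate [ 474. -196.    4.] [ 470. -192.    4.]
eyetop [ 485. -192.   50.] [ 481. -205.   50.]
```

View pics/c.png

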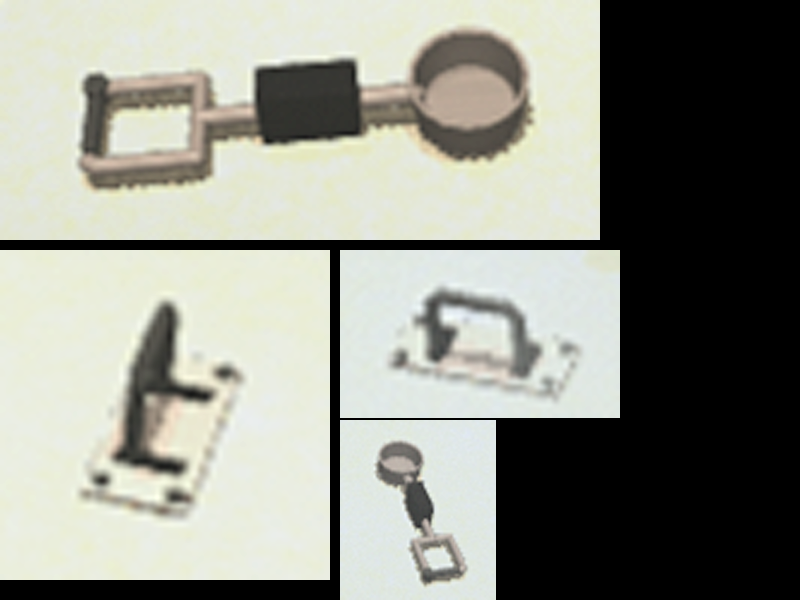

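The crops show the dark hinge pin on the hook's far corner in the side view, which is the world -y side, so scoop y is about world +y. The plate and staple are clear. Next I take closer wrist views of the eye, then the scoop.

```bash
cat >> h.py <<'E'
def rot(a): # tool x down, tool y along scoop -y? yaw a = scoop x heading; tool z = -(heading)
    c,s=np.cos(a),np.sin(a)
    z=np.array([-c,-s,0]); x=np.array([0,0,-1.]); return np.c_[x,np.cross(z,x),z]
E
python3 - <<'E'
from h import *
import pickle
print(rot(0))
for p,a in (((470,-195,160),0),((585,165,160),.38),((390,-175,12),-.2)):
    for k in(0,np.pi): print(p,env.inverse_kinematics(np.array(p,float),rot(a+k)))
d={}
a=-0.2
# camera sits 67mm ahead of the tool along heading
env.goto(np.array([405.,-185,170]),rot(a)); d["eye"]=env.capture("wrist")
env.goto(np.array([570.,160,170]),rot(.38)); d["sc"]=env.capture("wrist")
pickle.dump(d,open("c1.pkl","wb")); print(env.get_time_s(),env.get_q())
m=np.zeros((384*1,1024,3),np.uint8); m=np.hstack([d["eye"]["image"],d["sc"]["image"]])
cv2.imwrite("pics/d.png",np.clip(cv2.resize(m,(800,300),interpolation=cv2.INTER_AREA)*1.4,0,255).astype(np.uint8))
E
```

```text
[[ 0.  0. -1.]
 [ 0. -1. -0.]
 [-1.  0.  0.]]
(470, -195, 160) [-5.43992762e-01  3.78287052e-01  1.66837003e+00 -4.44089210e-16
  1.09493557e+00  1.02680356e+00]
(470, -195, 160) [-5.43992762e-01  3.78287052e-01  1.66837003e+00 -4.44089210e-16
  1.09493557e+00 -2.11478909e+00]
(585, 165, 160) [ 1.48882208e-01  5.48378523e-01  1.38109882e+00 -4.44089210e-16
  1.21211531e+00  1.33967854e+00]
(585, 165, 160) [ 1.48882208e-01  5.48378523e-01  1.38109882e+00 -4.44089210e-16
  1.21211531e+00 -1.80191412e+00]
(390, -175, 12) [-6.01481486e-01  4.96870492e-01  2.03489993e+00 -4.44089210e-16
  6.09822230e-01  1.16931484e+00]
(390, -175, 12) [-6.01481486e-01  4.96870492e-01  2.03489993e+00 -4.44089210e-16
  6.09822230e-01 -1.97227781e+00]
3.1333 [ 1.41887647e-01  5.10808103e-01  1.41725834e+00 -3.88169936e-04
  1.21364246e+00  1.33494161e+00]
```

View pics/d.png

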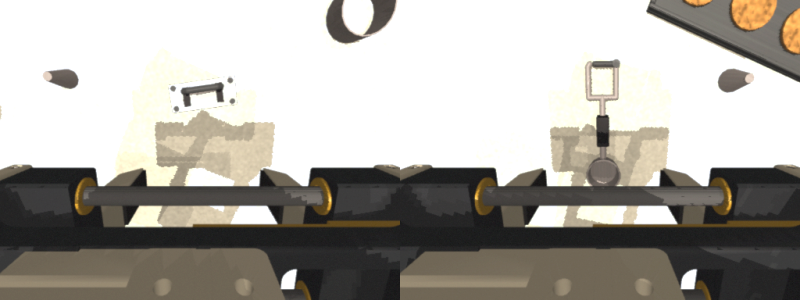

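The wrist pictures show the plate with four bolts near (172,108), (178,84), (235,100), (230,80) on the left. The right one shows the scoop: grip (603,131), back bar (602,97), gate (604,64) with its pin at the right (617,64). Now I refine these by masks.

```bash
python3 - <<'E'
from h import *
import pickle
d=pickle.load(open("c1.pkl","rb"))
e=d["eye"]["image"];x0,y0,x1,y1=205,90,315,150
s=d["sc"]["image"];u0,v0,u1,v1=220,70,300,245
def comps(img,box,th,mn):
    x0,y0,x1,y1=box; g=cv2.cvtColor(img[y0:y1,x0:x1],cv2.COLOR_BGR2GRAY)
    n,l,st,ce=cv2.connectedComponentsWithStats((g<th).astype(np.uint8))
    return [(st[i].tolist(),(ce[i]+[x0,y0]).round(1).tolist()) for i in range(1,n) if st[i,4]>=mn],g
r,g=comps(e,(x0,y0,x1,y1),80,3); print(*r,sep="\n"); print()
r,g=comps(s,(u0,v0,u1,v1),50,8)
for q in r:
  print(q,[ray(d["sc"],q[1],z)[0].round(1) for z in (12,30)])
A=cv2.resize(e[y0:y1,x0:x1],None,fx=5,fy=5,interpolation=cv2.INTER_NEAREST)
B=cv2.resize(s[v0:v1,u0:u1],None,fx=3,fy=3,interpolation=cv2.INTER_NEAREST)
m=np.zeros((540,800,3),np.uint8); m[:300,:550]=A; m[:525,555:795]=B; cv2.imwrite("pics/e.png",m)
E
```

```text
([27, 16, 54, 30, 594], [259.0, 117.7])

([32, 78, 15, 40, 539], [259.2, 168.3]) [array([583.5, 164.9,  12. ]), array([586.3, 166. ,  30. ])]
([0, 169, 25, 6, 135], [230.9, 241.6]) [array([481.5, 163.7,  12. ]), array([490.2, 164.9,  30. ])]
([23, 168, 57, 7, 331], [271.5, 241.2]) [array([501.3, 115.4,  12. ]), array([508.8, 119.3,  30. ])]
```

View pics/e.png

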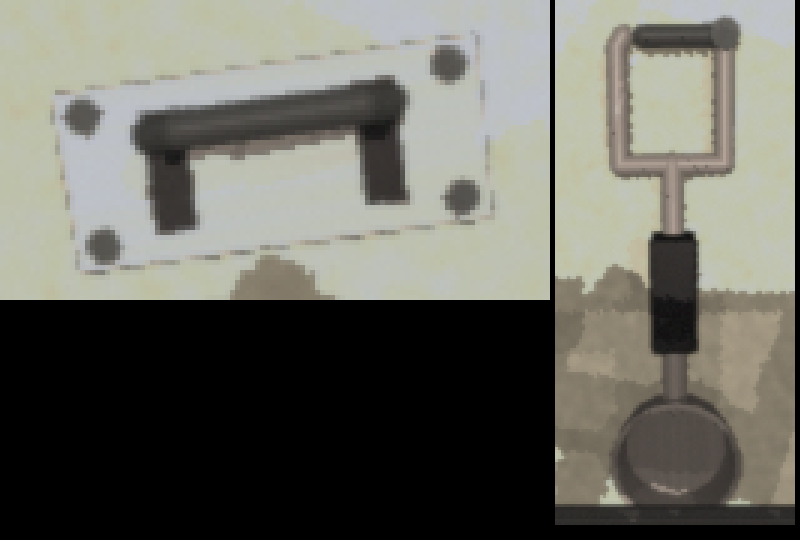

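The crops give bolts at (82,117), (448,62), (104,245), (462,198) on the left. The staple's top bar runs from (150,130) to (390,98). The scoop's pin is at (725,33), nose (620,37), back bar (672,163), and the grip spans (651..697, 235..352).

```bash
python3 - <<'E'
from h import *
import pickle
d=pickle.load(open("c1.pkl","rb"))
E=lambda p,z: ray(d["eye"],np.array(p)/5+[205,90],z)[0]
S=lambda p,z: ray(d["sc"],(np.array(p)-[555,0])/3+[220,70],z)[0]
b=np.array([E(p,5) for p in((82,117),(448,62),(104,245),(462,198))])
print("bolts",b.round(1),"c",b.mean(0).round(1)); 
c4=np.array([E(p,4) for p in((55,93),(477,33),(80,272),(493,217))]); print("corners",c4.round(1),c4.mean(0).round(1))
for q in(b,c4):
  ydir=(q[0]-q[1])+(q[2]-q[3]); print("x heading",np.arctan2(-ydir[0],ydir[1]), np.linalg.norm(q[0]-q[1]),np.linalg.norm(q[0]-q[2]))
t=np.array([E((150,130),46),E((390,98),46)]); print("top",t.round(1),t.mean(0).round(1),np.linalg.norm(t[0]-t[1]), "slot ends",E((174,165),4),E((178,232),4))
pin,nose,bb=S((725,33),16),S((620,37),12),S((672,163),12)
gt=S((674,352),34); gf=S((673,237),0)
for n,v in dict(pin=pin,nose=nose,bb=bb,gripback=gt,gripfront0=gf,cup=S((675,450),20)).items(): print(n,v.round(1))
m=(pin+nose)/2; print("dir", np.arctan2(*(bb-gt)[1::-1]),np.arctan2(*(m-gt)[1::-1]),np.arctan2(*(m-bb)[1::-1]), np.linalg.norm((bb-gt)[:2]),"(70 exp)")
print("gate normal",np.arctan2(*( (pin-nose)[[0,1]]*[1,-1])) )
# side/scene check of top bar not needed; check grip in side view mask
E
```

```text
bolts [[ 490.5 -157.1    5. ]
 [ 485.4 -242.6    5. ]
 [ 460.9 -155.3    5. ]
 [ 454.6 -240.7    5. ]] c [ 472.9 -198.9    5. ]
corners [[ 497.  -152.     4. ]
 [ 490.4 -250.3    4. ]
 [ 455.9 -148.1    4. ]
 [ 448.7 -247.3    4. ]] [ 473.  -199.4    4. ]
x heading -0.06641850036155161 85.68088412553375 29.58280389741571
x heading -0.06935002916226428 98.51374032524808 41.332848882950444
top [[ 482.7 -175.3   46. ]
 [ 479.1 -224.3   46. ]] [ 480.9 -199.8   46. ] 49.160248617908614 slot ends [ 475.63020448 -175.61638599    4.        ] [ 460.33728317 -173.17233453    4.        ]
pin [680.7 182.8  16. ]
nose [665.8 218.3  12. ]
bb [630.9 183.9  12. ]
gripback [566.9 157.7  34. ]
gripfront0 [603.8 172.8   0. ]
cup [525.5 140.9  20. ]
dir 0.3878571295495992 0.3828371529158236 0.37520389686637445 69.18255484801826 (70 exp)
gate normal 0.39803254123027926
```

Scoop: grip at (586.5,165.8), heading 0.384; bb–grip distance is 69 mm against 70 expected. Eye: (473,-199.2), heading -0.068; the plate measures 98.5×41.3 mm, and the staple looks about +8 mm along x. Next: grasp, lift and check.

```bash
cat >> h.py <<'E'
C=np.array([473.,-199.2]); H=-0.068
Re=np.array([[np.cos(H),-np.sin(H)],[np.sin(H),np.cos(H)]])
def eyepos(ex,ey,z): return np.r_[C+Re@[ex,ey],z]
def eyef(): 
    f=env.get_contact_force(); return np.r_[Re.T@f[:2],f[2]].round(2)
def eyep():
    p=np.array(env.get_tool_pos()); return np.r_[Re.T@(p[:2]-C),p[2]].round(2)
E
python3 - <<'E'
from h import *
g=np.array([586.5,165.8])
env.goto(np.r_[g,60],rot(.384)); env.servo_line(np.r_[g,3.5],rate=100)
print("pos",env.get_tool_pos(),env.get_contact_force())
env.set_gripper(0); print("open",env.get_opening(),env.get_contact_force())
env.servo_line(np.r_[g,110],rate=120); print(env.get_opening(),env.get_contact_force(),env.get_ft_torque())
env.goto(eyepos(-125,21,100),rot(H)); 
c=env.capture("wrist"); print(env.get_time_s(),eyep(),eyef(),env.get_opening())
i=c["image"][40:260,140:400]; cv2.imwrite("pics/f.png",cv2.resize(i,None,fx=2.5,fy=2.5,interpolation=cv2.INTER_NEAREST))
E
```

```text
pos [587.10011666 165.92051225   4.30765482] [-0.58128339 -0.49579526  0.3307677 ]
open 17.730510770675753 [-0.17031077 -0.61911487  0.23981651]
17.361151630492767 [-0.27087171  1.35905715 -2.01359925] [-0.05244578 -0.07807168 -0.00465386]
8.1167 [-124.2    21.22  100.08] [-0.5  -0.3  -2.37] 18.03530365108224
```

View pics/f.png

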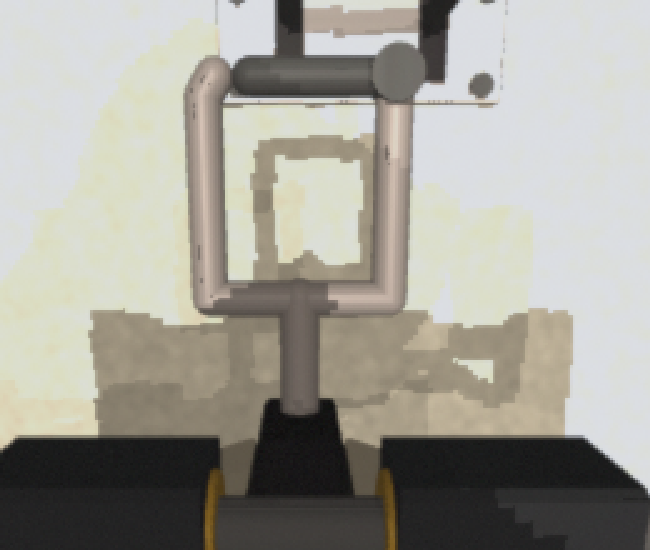

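The scoop is held squarely, with its hook at (300,190) and slot legs at (288,30) and (433,40) behind the gate. Next I lower it, measure the lateral alignment, and feel for the leg.

```bash
python3 - <<'E'
from h import *
print(env.servo_line(eyepos(-125,21,4.8),rate=90,max_force=6),eyep(),eyef())
env.dwell(.15)
c=env.capture("wrist"); print(env.get_time_s(),eyep(),eyef())
import pickle; pickle.dump(c,open("c2.pkl","wb"))
x0,y0,x1,y1=180,20,340,200
i=c["image"][y0:y1,x0:x1]; cv2.imwrite("pics/g.png",cv2.resize(i,None,fx=3.3,fy=3.3,interpolation=cv2.INTER_NEAREST))
for ex,ey,z in((-9,25,4),(-9,-25,4),(8,25,46),(8,-25,46)): print(ex,ey,z,((proj(c,eyepos(ex,ey,z))[0]-[x0,y0])*3.3).round())
o=eyep()
for x,y,z in((94,-20,18),(94,17.5,14),(48,0,14),(60,20,14),(60,-20,14)): print("sc",x,y,((proj(c,eyepos(o[0]+x,o[1]+y,z))[0]-[x0,y0])*3.3).round())
E
```

```text
False [-124.69   20.83    5.14] [ 0.45  0.55 -1.82]
9.525 [-124.75   20.86    5.17] [ 0.33  0.8  -3.27]
-9 25 4 [240.  30.]
-9 -25 4 [550.  30.]
8 25 46 [ 230. -272.]
8 -25 46 [ 682. -273.]
sc 94 -20 [398. 158.]
sc 94 17.5 [154. 164.]
sc 48 0 [266. 457.]
sc 60 20 [146. 385.]
sc 60 -20 [386. 385.]
```

View pics/g.png

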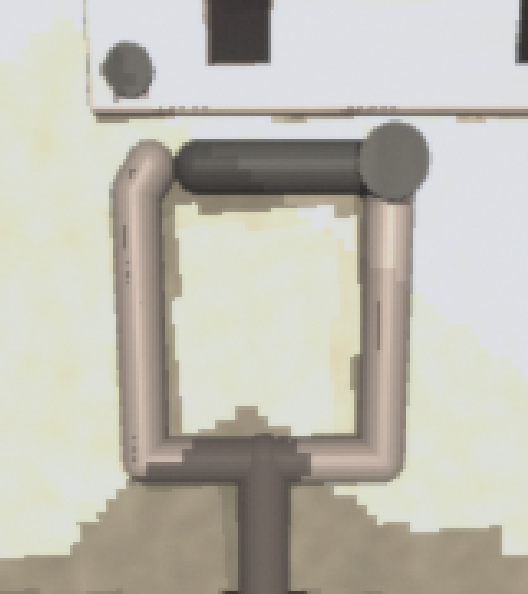

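The hook's pin (394,160), arms and back bar (266,457) agree with the prediction to within 1 mm. The slot centre is at column 239 against 240 predicted, so the leg is at scoop y ≈ +4. Now I feel for the leg.

```bash
python3 - <<'E'
from h import *
f0=eyef()
r=env.servo_line(eyepos(-80,20.9,4.8),rate=22,max_force=2.5); print(r,eyep(),eyef()-f0,env.get_time_s())
x=eyep()[0]
for k in range(5):
    r=env.servo_line(eyepos(x+4*(k+1),20.9,4.8),rate=16,max_force=9); print(r,eyep(),(eyef()-f0).round(1),env.get_opening().__round__(1),round(env.get_time_s(),2))
    if r: break
E
```

```text
True [-91.73  21.46   4.25] [-2.64 -1.05  1.56] 10.9417
False [-87.91  20.98   4.67] [-3.2 -1.5  1.3] 17.7 11.36
False [-83.47  20.73   4.84] [-3.8 -2.5  1. ] 17.7 11.76
False [-79.38  20.71   4.87] [-3.1 -2.8  1.5] 17.9 12.16
False [-75.37  20.69   4.86] [-3.1 -3.8  0.8] 18.0 12.56
False [-71.35  20.7    4.85] [-2.6 -3.6  0.9] 17.9 12.96
```

```bash
python3 - <<'E'
from h import *
x=-71.4
for k in range(14):
    r=env.servo_line(eyepos(x+2*(k+1),20.8,4.8),rate=12,max_force=6); f=eyef(); print(r,eyep(),f,round(env.get_time_s(),2))
    if r or np.hypot(f[0],f[1])>10: break
E
```

```text
False [-69.19  20.71   4.81] [-2.03 -2.93 -2.67] 13.3
False [-67.11  20.66   4.85] [-0.52 -2.34 -2.52] 13.62
False [-65.    20.59   4.87] [-1.46 -2.6  -2.41] 13.93
False [-62.8   20.48   4.95] [-0.71 -3.81 -1.53] 14.25
False [-60.63  20.37   4.99] [ 1.56 -4.72 -1.81] 14.57
False [-58.79  20.49   4.97] [ 1.24 -4.98 -0.64] 14.88
False [-58.22  21.66   4.48] [ 1.2   0.79 -2.07] 15.2
False [-55.46  20.96   4.74] [ 0.21  0.2  -2.03] 15.52
False [-53.34  20.81   4.8 ] [ 0.37 -0.03 -2.26] 15.83
False [-51.31  20.78   4.79] [ 0.01  0.95 -2.31] 16.15
False [-49.31  20.78   4.8 ] [-0.83  0.31 -1.17] 16.47
False [-47.71  20.93   4.71] [-1.41 -0.88 -1.86] 16.78
True [-47.92  21.43   4.15] [ 0.13  0.69 -2.02] 16.99
```

The gate snapped shut at ex ≈ -58.5, where the lateral force vanished, and the back bar was met at about -47.7. I confirm it is home, then tug.

```bash
python3 - <<'E'
from h import *
r=env.servo_line(eyepos(-42,21,4.8),rate=12,max_force=6); print("home",r,eyep(),eyef(),env.get_time_s())
r=env.servo_line(eyepos(-70,20.8,4.8),rate=40,max_force=6); env.dwell(.2); f0=eyef(); print("back",r,eyep(),f0)
log=[]
for k in range(14):
    r=env.servo_line(eyepos(-72-k*1.0,20.8,4.8),rate=10,max_force=7); f=eyef(); log.append((r,*eyep(),*(f-f0).round(1),round(env.get_time_s(),2)))
    if f[0]-f0[0]>4.5 or r: break
print(*log,sep="\n")
E
```

```text
home True [-47.94  21.89   3.61] [-0.24 -0.27  3.87] 17.3083
back False [-69.8   20.76   4.8 ] [-0.21  0.12 -2.19]
(False, np.float64(-72.08), np.float64(20.85), np.float64(4.79), np.float64(0.3), np.float64(0.2), np.float64(0.5), 18.55)
(False, np.float64(-73.04), np.float64(20.8), np.float64(4.82), np.float64(-0.1), np.float64(0.1), np.float64(1.2), 18.8)
(False, np.float64(-74.07), np.float64(20.82), np.float64(4.79), np.float64(0.2), np.float64(0.7), np.float64(0.7), 19.05)
(False, np.float64(-75.06), np.float64(20.8), np.float64(4.8), np.float64(1.3), np.float64(-0.6), np.float64(0.6), 19.3)
(False, np.float64(-76.05), np.float64(20.8), np.float64(4.8), np.float64(-0.4), np.float64(0.7), np.float64(0.5), 19.55)
(False, np.float64(-77.08), np.float64(20.81), np.float64(4.79), np.float64(0.0), np.float64(0.2), np.float64(0.7), 19.8)
(False, np.float64(-78.07), np.float64(20.8), np.float64(4.8), np.float64(0.2), np.float64(-0.8), np.float64(0.7), 20.05)
(False, np.float64(-78.49), np.float64(20.6), np.float64(4.96), np.float64(2.4), np.float64(-0.0), np.float64(-0.3), 20.3)
(False, np.float64(-78.75), np.float64(20.32), np.float64(5.16), np.float64(5.6), np.float64(0.0), np.float64(0.4), 20.55)
```

The gate bears at ex = -78.2, 30 mm back from home as the geometry requires, and it holds 5.6 N. I hold about 6.5 N for a moment and average the readings.

```bash
python3 - <<'E'
from h import *
print(env.servo_line(eyepos(-80.3,20.8,4.8),rate=10,max_force=4))
F=[]
for _ in range(12): env.dwell(.05); F.append(eyef())
print(np.array(F).round(1)[:,0],np.mean(F,0).round(2),eyep(),env.get_time_s())
c=env.capture("wrist"); 
cv2.imwrite("pics/h.png",cv2.resize(c["image"][20:200,180:340],None,fx=3.3,fy=3.3,interpolation=cv2.INTER_NEAREST))
E
```

```text
False
[5.8 6.2 6.7 4.9 6.9 5.4 5.8 6.6 5.1 5.9 6.4 7. ] [ 6.06  1.26 -1.89] [-78.85  20.26   5.2 ] 21.4
```

View pics/h.png

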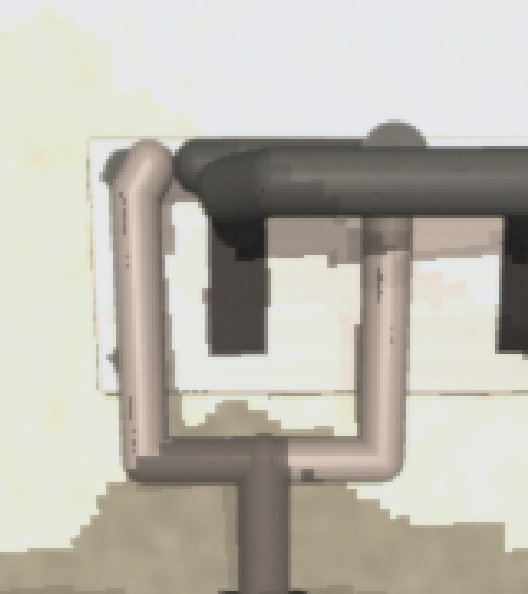

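The leg is inside the hook at (235,230), drawn against the shut gate at (280,160), with a mean pull of 6.1 N. I ease off, lower, and release.

```bash
python3 - <<'E'
from h import *
env.servo_line(eyepos(-76,20.8,4.8),rate=20); env.dwell(.1); print(eyep(),eyef())
env.servo_line(eyepos(-76,20.8,3.6),rate=8,max_force=4); print(eyep(),eyef())
env.set_gripper(50); env.dwell(.2); print(env.get_opening(),eyef())
env.servo_line(eyepos(-76,20.8,150),rate=70); 
env.goto(eyepos(-105,21,190),rot(H)); env.dwell(.3)
c=env.capture("wrist"); s=env.capture("side"); print(env.get_time_s(),eyef())
a=cv2.resize(c["image"][60:230,170:350],(540,510),interpolation=cv2.INTER_NEAREST)
b=cv2.resize(s["image"][150:235,270:355],(255,255),interpolation=cv2.INTER_NEAREST)
m=np.zeros((510,795,3),np.uint8); m[:,:540]=a; m[:255,540:]=b; cv2.imwrite("pics/i.png",m)
for x,y,z in((94,-20,16),(48,0,12),(0,0,34)): print(x,y,((proj(c,eyepos(-76+x,20.8+y,z))[0]-[170,60])*3).round())
E
```

```text
[-76.49  21.01   4.63] [-0.33  1.12 -1.65]
[-76.18  20.83   3.62] [0.17 0.97 4.75]
50.01587494502708 [-0.01 -0.44  0.7 ]
26.0417 [-0.31 -0.11 -0.43]
94 -20 [324.  38.]
48 0 [272. 163.]
0 0 [272. 289.]
```

View pics/i.png

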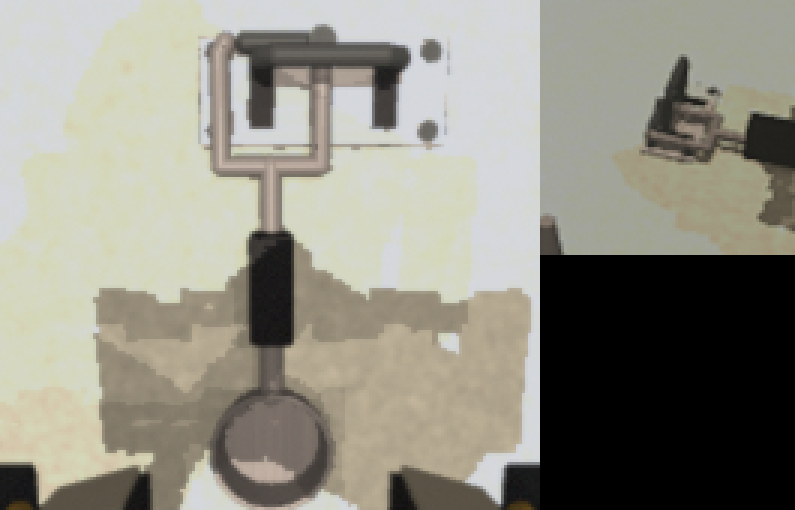

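The scoop lies flat, with its pin at (322,38) and back bar at (272,163), as predicted. It is clipped round the leg, the gate is shut, and the gripper is clear.

```bash
python3 -c "
from station import env
env.job_done(); print(env.get_time_s())"
```

```text
the job is handed in; nothing more can be done
the job is handed in; nothing more can be done
```

The scoop is clipped onto the eye's slot_a leg and lies flat on the bench with the gate shut. I handed the job in at about 26 s.

- **Clipping:** I gripped the scoop by its black grip and pushed the hook on from the robot's side. The leg met the gate at scoop y ≈ +4 mm. The gate gave way at up to about 4 N along the push and about 5 N sideways, then snapped shut. The leg reached the back bar, and a second light push met it at the same place. Both back-bar contacts tripped the 6 N force stop.
- **Tug:** I pulled back for about 0.6 s, averaging 6.1 N (readings 4.9 to 7.0 N, noise about 0.5 N). The leg bore on the shut gate 30 mm back from the home position, as the geometry says it should. Both contacts put the staple about 8 mm along x from the plate's middle.
- **Last checks:** The final wrist picture shows the leg inside the hook with the gate shut. The pin and back bar are within a few pixels of where they should be, and the gripper touches nothing.
- **Less certain:** Lowering the scoop pressed it on the bench with about 5 N before release. I did not re-measure the nozzles or the cutter at the end, but the arm and the carried scoop stayed clear of them. No check failed or disagreed.

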